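# Unpin the assembly jig and run its slide out

### The job

Draw the yellow-knobbed locking pin out of the blue inclined block of the assembly jig and park it in the side notch of the orange-topped stand: narrow neck fully home in the notch, collar resting on the plate, pin hanging upright. Then, with the pin parked and let go, push the unlocked slide by its green post all the way out to its stop. Ease the pin without forcing it against the jig or the stand, do not touch the black terminal housing, which rides in its nest on the slide, and leave the red bin, the screwdriver and the cup where they are.

Things in the scene. Friction and masses are not known exactly. Their poses are not given: they have to be found in the camera images.
- pin: Loose round locking pin, about 0.15 kg, at first fully in the bore. Origin: centre of its steel collar's underside; z axis along the pin to the knob. Above: collar 28 mm diameter, 5 thick, then yellow cylindrical knob 22 mm diameter, 45 long (ends at +50). Below: dark neck 9 mm diameter, 20 long, then shank 18 mm diameter to the tip at -73 mm.
- bore (a point): Centre of the bore's mouth on the upper inclined face of the jig's blue block (50 x 50 x 40 mm, fixed); axes as jig. The bore runs out of the block along (-0.5, 0, 0.866) in these axes, leaning 30 degrees from vertical to the jig's front. Through bore 19.5 mm diameter, 40 long; below it the pin's tip stands between two steel lugs and locks the slide.
- jig: Assembly jig, fixed; base plate 160 mm (x) by 260 mm (y), 12 mm thick. Origin on its underside; z up. Its front (-x) faces the robot, give or take. The bore's mouth is at (-40, -55, 105) mm in this frame.
- slide (a joint): Travel of the jig's grey slide in m: 0 = locked position at the start, 0.06 = out at its stop. It moves along the jig's +y, with about 2 N of friction, and stays where it is left.
- slide_grip (a point): On the axis of the slide's green post, 15 mm below its top. Post upright, 20 mm diameter, 45 mm high, its foot on the slide's top 30 mm above the table; it moves with the slide. At the start it is at (20, 48, 60) mm in the jig's frame.
- housing: Black terminal housing lying loose in its nest on the slide, 34 x 85 mm, 26 mm high, easily damaged; it rides along with the slide. Origin: centre of its underside, 30 mm above the table, at (53, -50, 30) mm in the jig's frame when the slide is in.
- nest (a point): Centre of the floor of the housing's nest on the slide (38 x 89 mm inside, steel rim 8 mm high); it moves with the slide.
- stand: Parking stand, fixed: dark foot 90 x 80 mm, grey column, and on top a level orange fork plate 6 mm thick whose top is 130 mm above the table. Origin on its underside, straight below the seat of the notch; z up. The notch opens to the stand's -x.
- notch (a point): Seat of the notch, on the plate's top face: where the pin's axis stands when the neck is home. Axes as stand. Notch 14 mm wide, from the seat 26 mm along -x to its mouth, then two flared horns, 14 mm more. The neck fits, the shank does not: the pin enters from the side, plate between collar and shank, then the collar is lowered onto the plate.
- red_bin: Red open bin with screws, 110 x 90 mm, 60 mm high, loose. Origin: centre of its underside. Leave alone.
- screwdriver: Screwdriver with red handle, 160 mm long, lying on the table, loose. Leave alone.
- cup: White cup, 72 mm diameter, 75 mm high, loose. Origin: centre of its underside. Leave alone.
There are look-alikes about, which are no part of the job. There is more than one size of the pin; the job needs the smaller.

How it is judged:
On the way, in this order (a step that is already met when the one before it is completed fails the run):
1. the pin is drawn out of the bore, the slide still in (distance between pin and bore above 0.075 m and value of joint slide below 0.01 m), for 0.1 s.
2. the pin hangs in the notch, let go, the slide still in (horizontal distance between pin and notch below 0.008 m and z of pin in the frame of notch between -0.004 and 0.004 m and angle between pin's own z axis and vertical below 0.15 rad and value of joint slide below 0.01 m and contact force between the fingers and pin below 0.1 N), for 0.2 s.
At the end, for the whole second after the job is handed in: The pin hangs at rest in the notch: its origin within 8 mm (horizontally) and 4 mm (in height) of the notch seat, upright within 0.15 rad; the slide is out past 55 of its 60 mm and at rest, the housing still in its nest (within 8 mm) (horizontal distance between pin and notch below 0.008 m and z of pin in the frame of notch between -0.004 and 0.004 m and angle between pin's own z axis and vertical below 0.15 rad and value of joint slide above 0.055 m and velocity of joint slide between -0.01 and 0.01 m/s and linear speed of pin below 0.02 m/s and distance between housing and nest below 0.008 m); the robot touches nothing.
It fails at once if the pin is forced against the jig (over 30 N) (contact force between pin and jig above 30 N).
It fails at once if the pin is forced against the stand (over 30 N) (contact force between pin and stand above 30 N).
It fails at once if the robot or the pin bumps the black housing (over 5 N) (contact force between any of the arm, the fingers, pin and housing above 5 N).
It fails at once if the red bin, screwdriver or cup is shifted more than 25 mm (distance of any of red_bin, screwdriver, cup from where it was at the start of the episode above 0.025 m).
It also fails if it takes over 51 s, if anything falls off the work surface, if the arm or the gripper's body presses on something with over 40 N, if the wrist force passes 120 N, or if a joint passes its speed limit or range.

### The arm

A 6-joint arm with a two-finger parallel gripper is mounted at the origin on the work surface. World frame = base frame: x ahead of the robot, y to its left, z up, the work surface at z = 0. Lengths are in m, angles in rad, forces in N, time in s.
With the tool pointing down it reaches from about 0.25 to 0.775 m from the base axis. Payload 8.9 kg.
Tool frame: the origin (TCP) lies on the centre line of the jaws, within the pads' length; the fingertips stand 14 mm ahead of it and the grasp point (between the pads) lies 5 mm behind it; z points along the fingers, y is the line along which they close (so a half turn about z gives the same grasp; the last joint's range is limited). The gripper opens to 85 mm and grips with 20 to 120 N. Pads are 22 mm wide; open, the fingers measure 114 mm over their backs; the gripper's body (76 mm by 85 mm) begins 54 mm behind the grasp point. The pads swing forward as they close: fully open they stand 13 mm farther back than shut.
Start: joints at [-1.254, 0.291, -0.153, 1.127, 0, 1.431], TCP at [0.231, -0.471, 0.245] pointing down, gripper open.
Joint ranges: [-2.52, 2.52], [-0.91, 1.74], [-1.3, 1.37], [-1.96, 2.02], [-1.52, 1.47], [-3.14, 3.14]. Speed limits (rad/s): [2.22, 2.22, 2.79, 3.14, 3.14, 3.14].

### API

Orientations are given as a unit quaternion [x, y, z, w].
In Python, from workcell import manip, kin, sensors, cams, ticket gives the robot as it stands. Calls block until the motion is done:
- manip.reach(position, orientation): joint-space move of the TCP to a pose.
- manip.move_straight(position, max_speed=0.15, rot=None): straight line of the TCP; rot=None keeps the orientation; max_speed is the mean speed in m/s.
- manip.move_j(angles): joint-space move.
- manip.grip(opening): finger opening in m; the grip force is fixed at half the most; returns when the fingers have stopped.
- manip.wait(seconds).
- kin.solve_ik(position, orientation): joint angles nearest the present ones, or None.
- sensors.get_obs(): the state.
- cams.camera(name): name is "scene" or "top"; returns the picture (400x640x3 uint8, blue, green, red); there is no depth.
- cams.camera_info(name): a dict with "camera_matrix" (3x3 intrinsics, pixels), "cam_to_world" (4x4, takes a point from camera to world coordinates). Camera axes: x right, y up, looking along -z (the intrinsics and any distortion apply to the point x, -y, -z); pixel columns grow to the right and rows downward; lengths in m; the calibration is good to about 2 mm. A picture is of the moment at which its call begins. camera_info takes no time and is no camera call.
A pose or a line that the arm cannot do raises manip.PlanningError and nothing moves.
- ticket.job_done(): hands the job in; it is judged then, once.
The state is a dict: "time_s": time; "joint_positions": joint angles; "qd": joint speeds; "joint_torque": joint torques, N m; "ee_pos": TCP position; "tcp_rot": TCP orientation; "contact_force": force on the tool from outside, world axes, zero at the start; "ft_torque": the same for the moment, N m; "opening": finger opening in m; "grip_force": force on a finger pad.
Only numpy, scipy, OpenCV 4.12 (cv2) and the standard library are available. Lean on these libraries where they do the work, as an engineer would, in place of code of your own. Each camera call takes 0.05 s, during which the arm holds its last target. There are 200 camera calls.

## Working session

There is one attempt and no reset: what is moved stays moved. The work goes in short steps, each a Python script; the robot and the scene stay as the last script left them, time stands still between calls to the robot, and variables do not carry over. Pictures are saved under pics/ and viewed, at most 12 in all, crops included, and the job is handed in when it is done.

```bash
mkdir -p pics; python3 - <<'E'
from workcell import cams,sensors
import cv2,numpy as np
np.set_printoptions(precision=4,suppress=True)
for n in("scene","top"):
    im=cams.camera(n); cv2.imwrite(f"pics/{n}0.png",im)
    i=cams.camera_info(n); print({k:(np.array(v) if not isinstance(v,str) else v) for k,v in i.items()})
o=sensors.get_obs();print(o['time_s'],o['tcp_rot'],o['opening'])
E
```

```text
{'camera_matrix': array([[372.5742,   0.    , 313.9352],
       [  0.    , 372.5742, 202.2461],
       [  0.    ,   0.    ,   1.    ]]), 'cam_to_world': array([[ 0.6546, -0.4415,  0.6137,  0.9838],
       [ 0.7559,  0.393 , -0.5235, -0.4   ],
       [-0.0101,  0.8066,  0.591 ,  0.5874],
       [ 0.    ,  0.    ,  0.    ,  1.    ]])}
{'camera_matrix': array([[493.0801,   0.    , 327.7123],
       [  0.    , 493.0801, 203.6778],
       [  0.    ,   0.    ,   1.    ]]), 'cam_to_world': array([[-0.008 ,  0.9978, -0.0652,  0.4147],
       [-0.9999, -0.0086, -0.0088, -0.0168],
       [-0.0093,  0.0651,  0.9978,  1.2447],
       [ 0.    ,  0.    ,  0.    ,  1.    ]])}
0.1 [ 0.9741  0.2259 -0.0001 -0.0006] 0.08533018630672247
```

View pics/scene0.png

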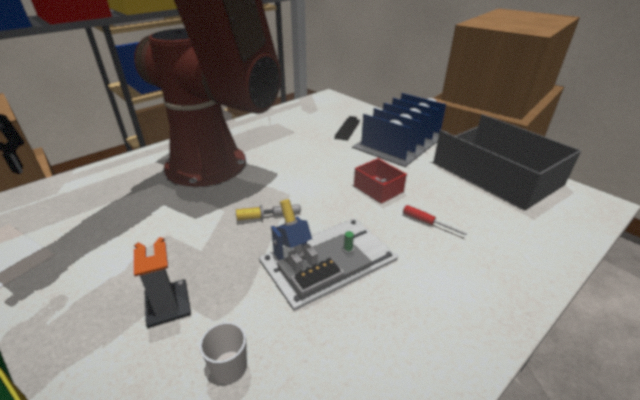

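View pics/top0.png

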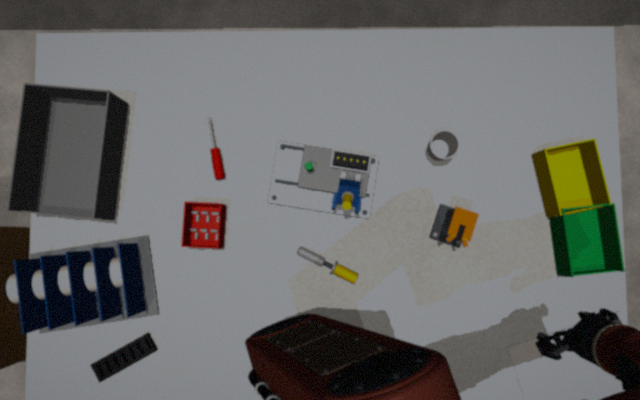

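Top view: the jig is at (268–379, 140–218), its green post at (309,167) and the pin knob at (347,203). The stand is at (455,225), with the orange fork opening toward image-down and the robot. There are two yellow-knobbed pins: one in the blue block (347,203), and a larger one lying on the table (329,265). The one in the bore fits the description. I'll confirm it in an enlarged crop.

```bash
python3 - <<'E'
import cv2
a=cv2.imread("pics/top0.png")[130:290,260:485]
cv2.imwrite("pics/tc.png",cv2.resize(a,None,fx=3.5,fy=3.5,interpolation=cv2.INTER_CUBIC))
a=cv2.imread("pics/scene0.png")[190:330,125:405]
cv2.imwrite("pics/sc.png",cv2.resize(a,None,fx=2.85,fy=2.85,interpolation=cv2.INTER_CUBIC))
E
```

```text
(no output)
```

View pics/tc.png

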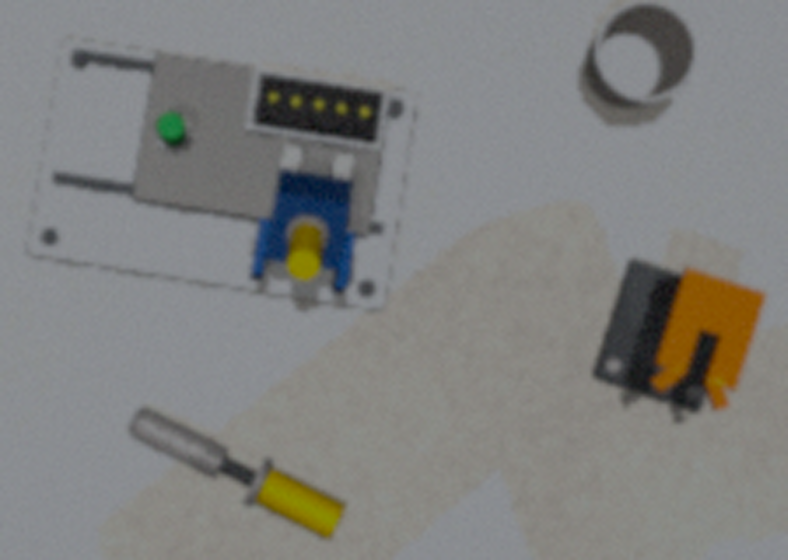

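View pics/sc.png

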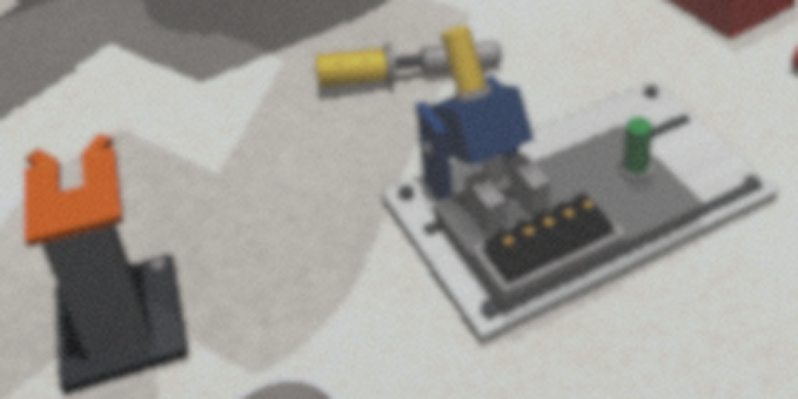

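The crops show the pin in the block as the slim one, with its collar on the block. The loose one on the table, at top crop (235,470), is visibly longer and thicker, so it is the decoy. Next I fit the jig and stand poses to the points I read in both views.

```bash
cat > h.py <<'E'
import numpy as np, cv2
from workcell import manip,kin,sensors,cams,ticket
from scipy.spatial.transform import Rotation as R
from scipy.optimize import least_squares
np.set_printoptions(precision=4,suppress=True)
def proj(P,n):
    i=cams.camera_info(n);T=np.linalg.inv(np.array(i['cam_to_world']))
    p=np.atleast_2d(P)@T[:3,:3].T+T[:3,3]; p=p*[1,-1,-1]
    q=p@np.array(i['camera_matrix']).T
    return q[:,:2]/q[:,2:]
def tf(p,P):
    c,s=np.cos(p[2]),np.sin(p[2]); P=np.atleast_2d(P)
    return np.c_[p[0]+c*P[:,0]-s*P[:,1],p[1]+s*P[:,0]+c*P[:,1],P[:,2]]
def unc(c,f,o): return (np.array(c)+.5)/f-.5+np.array(o)
TC=lambda c:unc(c,3.5,(260,130)); SC=lambda c:unc(c,2.85,(125,190))
def obs(): return sensors.get_obs()
def F(): return np.array(obs()['contact_force'])
E
python3 - <<'E'
from h import *
J=np.array([[80,130,12],[-80,130,12],[-80,-130,12],[80,-130,12],[20,48,75],[-65,-55,148.3]])/1e3
jt=TC([[70,38],[28,254],[382,308],[415,90],[173,126],[304,264]])
Js=J[[0,2,3,4,5]]; js=SC([[773,193],[387,197],[484,332],[638,126],[457,32]])
f=lambda p:np.r_[(proj(tf(p,J),"top")-jt).ravel(),(proj(tf(p,Js),"scene")-js).ravel()]
r=least_squares(f,[.5,0,-.2],loss='soft_l1');print("jig",r.x);print(f(r.x).reshape(-1,2))
# stand: x,y,yaw,w,L,h,e
def S(p): w,L,h,e=p[3:]; return tf(p,np.array([[L,w,.13],[L,-w,.13],[-.04,h,.13],[-.04,-h,.13],[e,0,.13]]))
st=TC([[687,268],[763,292],[654,383],[721,403],[708,335]])
ss=SC([[120,219],[27,240],[103,138],[35,153],[73,187]])
g=lambda p:np.r_[(proj(S(p),"top")-st).ravel(),(proj(S(p),"scene")-ss).ravel()]
r2=least_squares(g,[.4,-.3,-.25,.025,.03,.02,.007],loss='soft_l1');print("stand",r2.x);print(g(r2.x).reshape(-1,2))
np.save("jig.npy",r.x);np.save("stand.npy",r2.x[:3])
j=r.x; Rj=R.from_euler('z',j[2]); z=Rj.apply([.5,0,-.866])
b=tf(j,[[-.04,-.055,.105]])[0]; print("bore",b)
for s in(1,-1):
    y=Rj.apply([0,s,0]);Ro=R.from_matrix(np.c_[np.cross(y,z),y,z])
    for d in(.035,.13,.2): print(s,d,kin.solve_ik((b-z*(d-.005)).tolist(),Ro.as_quat().tolist()))
    n=tf(r2.x,[[0,0,.13]])[0]
    for a in(0,np.pi/2,):
        Rn=R.from_euler('z',r2.x[2]+a)*R.from_euler('x',np.pi); print('n',a,kin.solve_ik((n+[0,0,.025]).tolist(),Rn.as_quat().tolist())) if s>0 else 0
E
```

```text
jig [ 0.5572 -0.002  -0.1536]
[[ 0.0386  0.0839]
 [ 2.3918  0.8402]
 [ 3.9805  0.414 ]
 [ 3.4018 -0.1363]
 [-2.1164 -0.6944]
 [-1.1563 -0.7528]
 [ 0.8399 -1.1823]
 [-4.0823 -0.7252]
 [-1.9256  2.9187]
 [ 2.741  -1.4875]
 [ 1.6164 -1.2227]]
stand [ 0.4361 -0.311  -0.341   0.0256  0.0377  0.0209  0.0001]
[[ 1.2875 -0.4037]
 [ 1.192   0.1298]
 [ 1.9552 -0.0036]
 [ 0.513   0.3744]
 [ 0.9123 -0.1019]
 [ 0.341  -1.1063]
 [ 0.6915 -0.0826]
 [ 0.8254 -0.3473]
 [ 0.5763  0.1402]
 [ 0.1333 -0.3982]]
bore [ 0.5093 -0.0502  0.105 ]
1 0.035 [-0.2855  0.0588 -0.9876  0.0046  0.0658 -0.1145]
1 0.13 [-0.3074 -0.1995 -0.9285  0.3232  0.0767 -0.1334]
1 0.2 [-0.3288 -0.3555 -0.8484  0.5609  0.0873 -0.1521]
n 0 [-0.7561  0.3785 -0.2759  0.9163  0.      2.7265]
n 1.5707963267948966 [-0.7561  0.3785 -0.2759  0.9163  0.      1.1557]
-1 0.035 [-0.2855  0.0588 -0.9876  0.0046  0.0658  3.0271]
-1 0.13 [-0.3074 -0.1995 -0.9285  0.3232  0.0767  3.0081]
-1 0.2 [-0.3288 -0.3555 -0.8484  0.5609  0.0873  2.9895]
```

```bash
python3 - <<'E'
from h import *
def tri(a,b):
    f=lambda P:np.r_[(proj(P,"top")-a).ravel(),(proj(P,"scene")-b).ravel()]
    r=least_squares(f,[.5,-.1,.1]);return r.x,np.abs(r.fun).max()
for n,a,b in [("knob148",(304,263),(457,32)),("post75",(173,126),(638,126)),("(80,-130)12",(415,90),(484,332)),("(-80,-130)",(382,308),(387,197)),("(80,130)",(70,38),(773,193)),
 ("notchend",(708,335),(73,187)),("horn+",(654,383),(103,138)),("horn-",(721,403),(35,153)),("back+",(687,268),(120,219)),("back-",(763,292),(27,240))]:
    print(n,*tri(TC(a),SC(b)))
j=np.load("jig.npy");s=np.load("stand.npy")
out=[]
for n,o,f,sh in(("top",(260,130),3.0,(160,225)),("scene",(125,190),2.4,(140,280))):
    im=cv2.imread(f"pics/{n}0.png")[o[1]:o[1]+sh[0],o[0]:o[0]+sh[1]]
    im=cv2.resize(im,None,fx=f,fy=f,interpolation=cv2.INTER_CUBIC)
    def ln(p,P,c,cl=True):
        q=(proj(tf(p,np.array(P)/1e3),n)-o+.5)*f-.5
        cv2.polylines(im,[np.round(q*8).astype(np.int32)],cl,c,1,cv2.LINE_AA,3)
    ln(j,[[80,130,12],[-80,130,12],[-80,-130,12],[80,-130,12]],(255,0,255))
    t=np.linspace(0,6.28,24)
    ln(j,np.c_[20+10*np.cos(t),48+10*np.sin(t),75+0*t],(0,0,255))
    ax=np.array([-.5,0,.866]);c=np.array([-40,-55,105])+50*ax
    ln(j,c+11*np.outer(np.cos(t),[.866,0,.5])+11*np.outer(np.sin(t),[0,1,0]),(0,0,255))
    ln(j,[[36,-92.5,56],[70,-92.5,56],[70,-7.5,56],[36,-7.5,56]],(255,255,0))
    ln(s,[[-26,7,130],[0,7,130],[0,-7,130],[-26,-7,130]],(255,0,255),False)
    out.append(im)
for k,im in zip("ab",out):cv2.imwrite(f"pics/ov{k}.png",im)
W=max(i.shape[1] for i in out)
out=[cv2.copyMakeBorder(i,0,0,0,W-i.shape[1],0) for i in out]
v=np.vstack(out); k=min(800/v.shape[1],600/v.shape[0]);print(v.shape)
cv2.imwrite("pics/ov.png",out[0])
E
```

```text
knob148 [ 0.4834 -0.0493  0.1461] 0.16139271974117264
post75 [0.5825 0.037  0.0729] 0.23181642655174528
(80,-130)12 [ 0.6149 -0.1355  0.0132] 0.5992644659414168
(-80,-130) [ 0.4595 -0.109   0.0047] 0.07745153506880342
(80,130) [0.656  0.1137 0.0088] 0.45490560261640667
notchend [ 0.4355 -0.3107  0.1284] 0.5686584277840439
horn+ [ 0.4042 -0.2773  0.128 ] 1.4386338786901547
horn- [ 0.3918 -0.3174  0.1307] 0.6266957613066211
back+ [ 0.4788 -0.2994  0.1262] 0.8145038796117774
back- [ 0.4626 -0.3477  0.1294] 1.0659690660577326
(816, 675, 3)
```

View pics/ov.png

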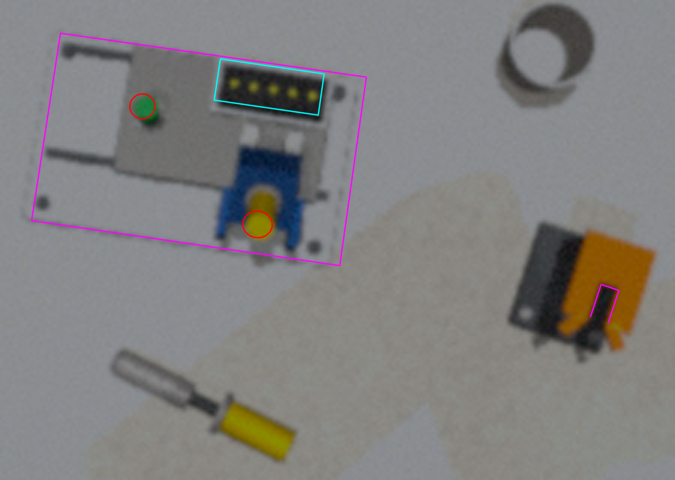

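The overlay shows the plate's right edge is unreliable, being white on white. The raised features (knob, post, housing) disagree with it but agree with each other, so I refit on those and move to the pre-grasp.

```bash
cat >> h.py <<'E'
def jigR(j,s=1):
    Rj=R.from_euler('z',j[2]); z=Rj.apply([.5,0,-.8660254]); y=Rj.apply([0,s,0])
    return R.from_matrix(np.c_[np.cross(y,z),y,z]),z,y
def rep(m=''):
    o=obs();print(m,'t',round(o['time_s'],2),'p',np.array(o['ee_pos']),'F',np.array(o['contact_force']),'M',np.array(o['ft_torque']),'open',round(o['opening'],4),'g',round(o['grip_force'],1))
E
python3 - <<'E'
from h import *
J=np.array([[20,48,75],[20,48,75],[-65,-55,148.3],[-65,-55,148.3],[70,-7.5,56],[70,-92.5,56],[36,-92.5,56],[36,-7.5,56],[80,130,12],[-80,130,12]])/1e3
jt=TC([[173,126]]*2+[[304,263]]*2+[[259,74],[384,94],[378,142],[253,125],[70,38],[32,254]])
Js=J[[0,1,2,3]];js=SC([[638,126]]*2+[[457,32]]*2)
f=lambda p:np.r_[(proj(tf(p,J),"top")-jt).ravel(),(proj(tf(p,Js),"scene")-js).ravel()]
r=least_squares(f,[.5,0,-.2],loss='soft_l1');j=r.x;print("jig",j);print(f(j).reshape(-1,2));np.save("jig.npy",j)
Ro,z,y=jigR(j); b=tf(j,[[-.04,-.055,.105]])[0];print("knob",b-z*.05)
manip.reach((b-z*.125).tolist(),Ro.as_quat().tolist());rep()
cv2.imwrite("pics/s1.png",cams.camera("scene"))
a=cv2.imread("pics/s1.png")[110:290,210:410]
cv2.imwrite("pics/s1c.png",cv2.resize(a,None,fx=3.3,fy=3.3,interpolation=cv2.INTER_CUBIC))
E
```

```text
jig [ 0.5551 -0.0057 -0.1719]
[[-0.3569 -0.1502]
 [-0.3569 -0.1502]
 [-0.0835  0.8499]
 [-0.0835  0.8499]
 [ 1.337  -0.6506]
 [ 0.1503 -0.7631]
 [-0.3488 -0.7587]
 [ 0.7795 -1.5325]
 [ 2.223   0.0805]
 [ 2.2986  0.6603]
 [ 0.8637 -0.9292]
 [ 0.8637 -0.9292]
 [-0.2062 -1.4088]
 [-0.2062 -1.4088]]
knob [ 0.4816 -0.0487  0.1483]
 t 1.85 p [ 0.4451 -0.0429  0.2136] F [ 0.0723 -0.3884  0.0224] M [0.0339 0.4793 0.0327] open 0.0855 g 0.0
```

View pics/s1c.png

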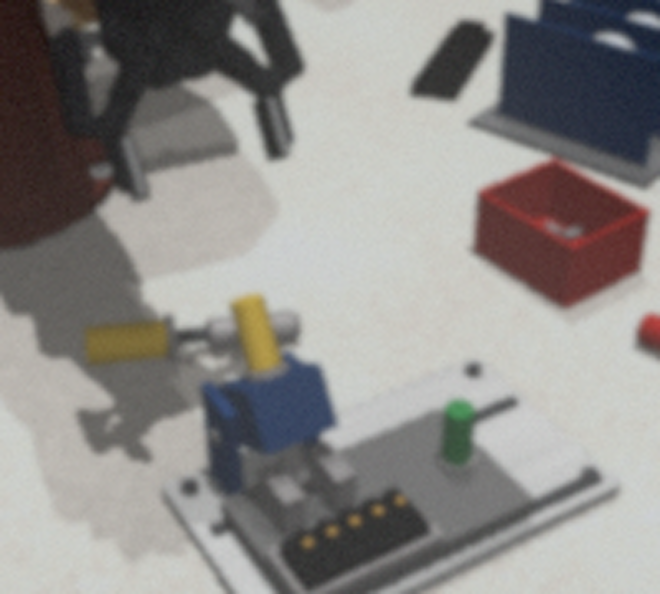

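The fingers straddle the knob axis symmetrically, with tips at (135,195) and (280,150) and the knob at (255,310) in the crop. Next I descend and close in steps, watching the force.

```bash
python3 - <<'E'
from h import *
j=np.load("jig.npy");Ro,z,y=jigR(j); b=tf(j,[[-.04,-.055,.105]])[0]
F0=F()
manip.move_straight((b-z*.027).tolist(),max_speed=.1);rep('down')
for w in(.034,.030,.027,.025,.0235,.0225):
    manip.grip(w); o=obs(); d=np.array(o['contact_force'])-F0
    print(w,round(o['opening'],4),round(o['grip_force'],2),'Fy',d@y,'Fz',d@z,'Fx',d@np.cross(y,z))
    if abs(d@y)>2 or o['grip_force']>1: break
E
```

```text
down t 3.03 p [ 0.493  -0.0508  0.1287] F [-0.532   0.161   0.2506] M [ 0.0629  0.5295 -0.0269] open 0.0852 g 0.0
0.034 0.0341 0.0 Fy 0.13978315040996112 Fz 0.9849971492835548 Fx -1.1938768502266495
0.03 0.0299 0.0 Fy -1.209434357181284 Fz 0.9936753355795973 Fx -1.5520922698704809
0.027 0.027 0.0 Fy -0.7229846037284157 Fz 0.5638667048461928 Fx -1.1179483191424238
0.025 0.0247 0.0 Fy 0.3840552159014677 Fz 0.8518919774079027 Fx -1.1726683222784628
0.0235 0.0235 0.57 Fy -1.141117778175888 Fz 1.2014781812391075 Fx 0.13427113331855017
0.0225 0.0225 1.01 Fy -2.6317085191644605 Fz -0.29011532010465446 Fx -0.8757938540244838
```

```bash
python3 - <<'E'
from h import *
j=np.load("jig.npy");Ro,z,y=jigR(j); x=np.cross(y,z)
def d():
    manip.wait(.1);f=np.mean([F() for _ in range(3)],0); return np.array([f@x,f@y,f@z])
p=np.array(obs()['ee_pos'])-y*.0007
manip.move_straight(p.tolist(),max_speed=.02);print('shift',d())
manip.grip(.0);rep('closed');print(d())
p=np.array(obs()['ee_pos'])
for k in range(3):
    f=d()
    if abs(f[1])<4 and abs(f[0])<4: break
    s=np.array([f[0],f[1],0]);s=s/np.linalg.norm(s)*.0005
    p=p+x*s[0]+y*s[1];manip.move_straight(p.tolist(),max_speed=.02);print(k,s,d())
p=p-z*.005;manip.move_straight(p.tolist(),max_speed=.03);print('up5',d());rep()
E
```

```text
shift [-0.056  -0.4695 -0.2215]
closed t 5.23 p [ 0.4928 -0.0515  0.1285] F [-4.4952  0.4574  4.9538] M [0.1485 0.7006 0.0121] open 0.0206 g 58.3
[ 0.437  -0.0641 -7.3413]
up5 [-0.0285 -0.0792  2.0116]
 t 5.85 p [ 0.4903 -0.0511  0.1329] F [ 1.0018 -0.2543 -1.7279] M [0.0752 0.5185 0.0396] open 0.0204 g 58.6
```

```bash
python3 - <<'E'
from h import *
j=np.load("jig.npy");Ro,z,y=jigR(j); x=np.cross(y,z)
p=np.array(obs()['ee_pos'])
for k in range(8):
    p=p-z*.010;manip.move_straight(p.tolist(),max_speed=.06)
    f=F();g=np.array([f@x,f@y,f@z]);print(k,g)
    if np.abs(g).max()>9: print('stop');break
    s=np.where(np.abs(g[:2])>2,np.sign(g[:2])*.0004,0); p=p+x*s[0]+y*s[1]
rep()
E
```

```text
0 [0.9838 0.0226 1.4732]
1 [ 0.6552 -0.4247  1.8776]
2 [ 0.2117 -0.5093  0.2603]
3 [-0.362  -0.4918  0.8685]
4 [0.6856 0.1312 1.489 ]
5 [0.9407 0.0881 0.8699]
6 [1.0749 0.2775 2.4462]
7 [0.3688 0.3719 1.5481]
 t 8.38 p [ 0.451  -0.0442  0.2023] F [ 0.5116  0.2886 -1.5251] M [0.0852 0.7674 0.0595] open 0.0205 g 58.7
```

The pin came out freely. Next I carry it to a point in front of the notch, upright, and look.

```bash
cat >> h.py <<'E'
YAW=-.335
def stR():
    return R.from_matrix(R.from_euler('z',YAW).as_matrix()@np.diag([-1,1,-1.]))
SX=np.array([np.cos(YAW),np.sin(YAW),0]);SY=np.array([-np.sin(YAW),np.cos(YAW),0])
SEAT=np.array([.4361,-.311,.130])-.005*SX
D=.0265
E
python3 - <<'E'
from h import *
Ro,z,y=jigR(np.load("jig.npy"));p=np.array(obs()['ee_pos'])
manip.move_straight((p+[-.03,0,.06]).tolist(),max_speed=.2)
t=SEAT-.065*SX+[0,0,D+.007]
q=stR().as_quat().tolist()
manip.reach((t+[0,0,.06]).tolist(),q);rep()
manip.move_straight(t.tolist(),max_speed=.1);rep()
a=cams.camera("top")[185:265,410:510];b=cams.camera("scene")[215:325,95:215]
a=cv2.resize(a,(500,400),interpolation=cv2.INTER_CUBIC);b=cv2.resize(b,None,fx=400/110,fy=400/110,interpolation=cv2.INTER_CUBIC)
v=np.hstack([a,b]);print(v.shape);cv2.imwrite("pics/n1.png",cv2.resize(v,None,fx=800/v.shape[1],fy=800/v.shape[1]))
E
```

```text
t 9.86 p [ 0.37   -0.2868  0.2228] F [-0.1431  0.7109 -1.4966] M [ 0.0382 -0.0305 -0.0152] open 0.0206 g 58.6
 t 10.61 p [ 0.3704 -0.2879  0.1641] F [-0.3073  0.1894 -0.6152] M [0.0115 0.0313 0.0413] open 0.02 g 58.6
(400, 936, 3)
```

View pics/n1.png

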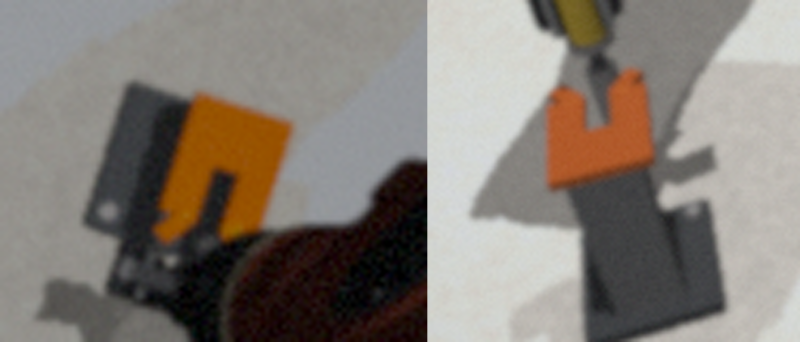

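```bash
python3 - <<'E'
from h import *
p=np.array(obs()['ee_pos']);k=400/110*800/936
for dd in(.020,.027,.034,.05): 
    q=proj(p-[0,0,dd],"scene")[0];print(dd,(q-[95,215])*k+[427,0])
e=SEAT+.005*SX
for P in(e,e+[0,0,-.006],e-.04*SX+.0209*SY,e-.04*SX-.0209*SY,e+.0377*SX+.0256*SY,e+.0377*SX-.0256*SY):
    print((proj(P,"scene")[0]-[95,215])*k+[427,0], (proj(P,"top")[0]-[410,185])*5*800/936)
a=cams.camera("scene")[205:275,120:185]
cv2.imwrite("pics/n2.png",cv2.resize(a,None,fx=8,fy=8,interpolation=cv2.INTER_CUBIC))
for P in(p-[0,0,.027],p-[0,0,.047],e): print('n2',(proj(P,"scene")[0]-[120,205]+.5)*8-.5)
E
```

```text
0.02 [588.1416  31.4275]
0.027 [591.3234  40.3356]
0.034 [594.4679  49.1392]
0.05 [601.5186  68.8789]
[599.3178 123.8404] [225.6848 172.2006]
[602.1689 131.4925] [222.6956 172.4423]
[633.777   70.6204] [164.5835 231.4564]
[558.7937  88.7743] [240.4334 257.0605]
[651.6496 156.342 ] [201.1965  89.0601]
[551.3419 182.8129] [293.7846 120.1029]
n2 [226.4684 187.3238]
n2 [249.3446 251.3702]
n2 [247.0461 402.2652]
```

View pics/n2.png

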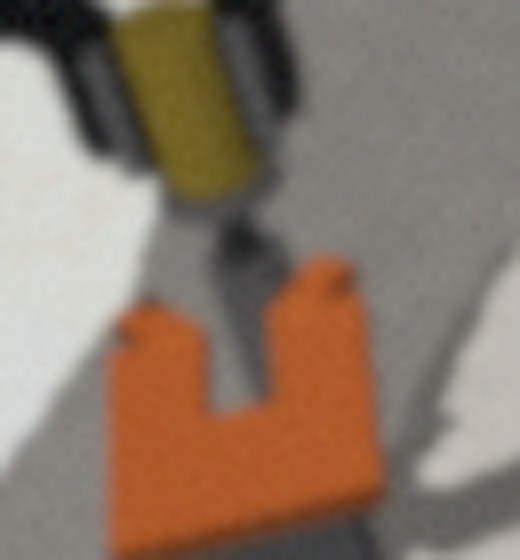

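The view shows the pin's axis at about (240,230) and the notch end at (240,408), predicted (247,402). That's a lateral shift of roughly 1 mm. Next I ease in with force feedback.

```bash
sed -i 's/^YAW=.*/YAW=-.318/; s/^SEAT=.*/SEAT=np.array([.4361,-.311,.130])-.005*SX-.001*SY/' h.py; python3 - <<'E'
from h import *
q=stR().as_quat().tolist();F0=np.mean([F() for _ in range(5)],0)
p=SEAT-.060*SX; p[2]=obs()['ee_pos'][2]
manip.move_straight(p.tolist(),max_speed=.05,rot=q)
lat=0
for k in range(34):
    s=-.058+.002*k if k>12 else -.060+.004*min(k,9)+.002*max(0,k-9)
    s=-.060+.004*k if k<9 else -.028+.002*(k-8)
    t=SEAT+s*SX+lat*SY; t[2]=p[2]
    manip.move_straight(t.tolist(),max_speed=.04)
    f=F()-F0; g=np.array([f@SX,f@SY,f[2]])
    if np.abs(g).max()>1.5: print(round(s,4),lat,g)
    if abs(g[1])>2: lat+=np.sign(g[1])*.0005
    if g[0]<-4 : print('contact');break
    if np.abs(g).max()>12: print('STOP');break
    if s>.012: break
rep();print(s,lat)
a=cams.camera("top")[185:265,410:510];b=cams.camera("scene")[205:285,110:190]
cv2.imwrite("pics/n3.png",np.hstack([cv2.resize(a,(450,360),interpolation=cv2.INTER_CUBIC),cv2.resize(b,(360,360),interpolation=cv2.INTER_CUBIC)])[:,250:])
E
```

```text
-0.018 0 [-0.8652  1.5555 -0.3881]
-0.016 0 [ 0.3366  1.1637 -1.5149]
-0.014 0 [ 0.0767  1.7875 -0.5062]
0.002 0 [ 0.2673  2.0123 -0.9576]
0.004 0.0005 [-4.5837 -1.4194  1.7229]
contact
 t 17.27 p [ 0.4342 -0.311   0.164 ] F [-5.648  -0.6925  0.1559] M [-0.0077  1.2659 -0.0129] open 0.0208 g 59.0
0.004 0.0005
```

```bash
python3 - <<'E'
from h import *
p=np.array(obs()['ee_pos'])-.0008*SX
manip.move_straight(p.tolist(),max_speed=.02);manip.wait(.1);F0=np.mean([F() for _ in range(5)],0);print(F0)
for k in range(14):
    p[2]-=.001;manip.move_straight(p.tolist(),max_speed=.03);f=F()-F0
    if np.abs(f).max()>3: print(k,f);break
rep()
a=cams.camera("scene")[205:285,100:200]
cv2.imwrite("pics/n4.png",cv2.resize(a,None,fx=7,fy=7,interpolation=cv2.INTER_CUBIC))
E
```

```text
[-0.5767 -0.3757 -2.136 ]
6 [-0.8792  2.0067  7.4942]
 t 19.47 p [ 0.4336 -0.3108  0.1575] F [-1.456   1.631   5.3582] M [0.2528 0.3036 0.0243] open 0.0203 g 59.7
```

View pics/n4.png

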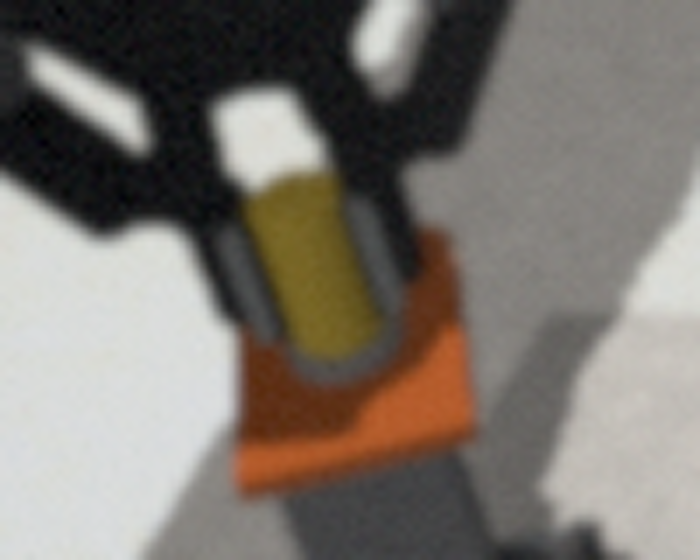

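The collar sits on the orange plate with the neck inside the notch: knob at (315,260), collar edge at (345,375). Height and contact agree with the model. I release, retreat and move to the post.

```bash
python3 - <<'E'
from h import *
p=np.array(obs()['ee_pos']);p[2]+=.0005
manip.move_straight(p.tolist(),max_speed=.02)
manip.grip(.05);rep('open');manip.wait(.2)
p=np.array(obs()['ee_pos']);p[2]+=.1;manip.move_straight(p.tolist(),max_speed=.15);manip.wait(.3)
im=cams.camera("scene");a=im[205:305,100:200]
cv2.imwrite("pics/n5.png",cv2.resize(a,None,fx=5,fy=5,interpolation=cv2.INTER_CUBIC))
manip.grip(0)
j=np.load("jig.npy");Rj=R.from_euler('z',j[2])
best=None
for s in(1,-1):
    y=Rj.apply([s,0,0]);z=np.array([0,0,-1.]);Ro=R.from_matrix(np.c_[np.cross(y,z),y,z]).as_quat().tolist()
    t=tf(j,[[.020,.018,.18]])[0].tolist();q=kin.solve_ik(t,Ro)
    if q is not None and (best is None or abs(q[5]-obs()['joint_positions'][5])<best[0]): best=(abs(q[5]-obs()['joint_positions'][5]),Ro,t)
manip.reach(best[2],best[1]);rep('above')
E
```

```text
open t 20.16 p [ 0.4336 -0.3109  0.1581] F [ 0.1483 -0.2937  0.0439] M [0.0287 0.0631 0.0337] open 0.0502 g 0.0
above t 23.41 p [0.5779 0.0078 0.1802] F [-1.1147  0.0082  0.2655] M [ 0.0037  0.0257 -0.0322] open -0.0002 g 0.0
```

View pics/n5.png

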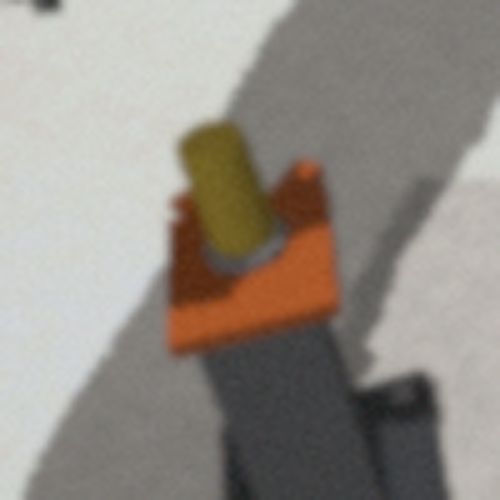

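The pin hangs in the notch, free: knob (225,190), collar flat on the plate at (247,255). Now I push the slide.

```bash
python3 - <<'E'
from h import *
j=np.load("jig.npy");Rj=R.from_euler('z',j[2]);u=Rj.apply([0,1,0])
def go(y,z,v): manip.move_straight(tf(j,[[.020,y,z]])[0].tolist(),max_speed=v)
go(.018,.066,.12);F0=np.mean([F() for _ in range(5)],0);rep('low');y=.018;c=None
while y<.105:
    y+=.003 if y>.082 else .004;go(y,.066,.05);f=(F()-F0)
    if y<.04 or y>.084: print(round(y,3),f@u,np.linalg.norm(f))
    if f@u<-7: print('stop reached');break
go(y-.012,.066,.05);rep();go(y-.012,.2,.15)
manip.wait(.2)
cv2.imwrite("pics/e.png",np.vstack([cv2.resize(cams.camera("top")[120:235,250:490],(600,288)),cv2.resize(cams.camera("scene")[185:320,125:405],(600,289))]))
E
```

```text
low t 24.51 p [0.5784 0.0085 0.0667] F [0.4866 0.1523 0.6463] M [-0.006   0.0444  0.0663] open -0.0001 g 0.0
0.022 -0.6448490947189875 1.2706988913050121
0.026 -0.8002844196155618 0.8125430148977988
0.03 -0.4934747655036022 0.9084025488349932
0.034 0.09810501185828588 0.7181093910601369
0.038 0.34090094031460066 1.1719664731228963
0.085 -0.06971484592073976 1.4927182779554178
0.088 -8.808990783119459 8.844555090497154
stop reached
 t 29.4 p [0.5878 0.0656 0.066 ] F [-0.1903  0.6104  0.2894] M [ 0.0225 -0.0311 -0.0005] open 0.0001 g 0.0
```

View pics/e.png

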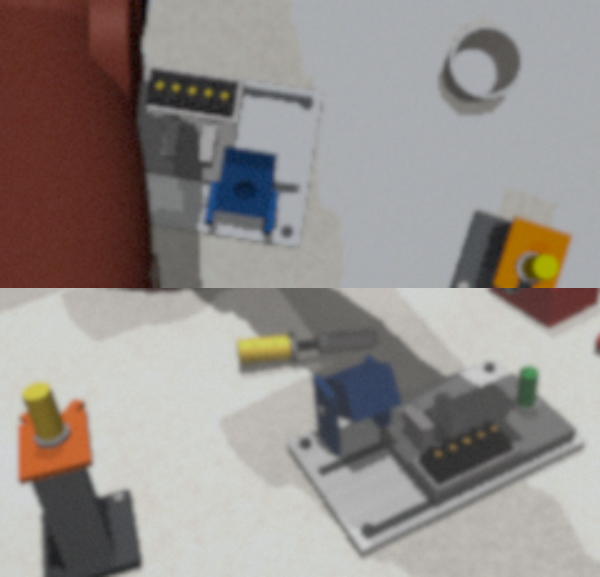

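The slide looks fully out, with the post top at (528,373), and the housing is in its nest. I'll check the travel from that post pixel, then hand in.

```bash
python3 - <<'E'
from h import *
j=np.load("jig.npy");m=np.array([528,373-288])*[280/600,135/289]+[125,185]
f=lambda t:(proj(tf(j,[[.02,.048+t[0],.075]]),"scene")[0]-m)
r=least_squares(f,[.05]);print(r.x,r.fun)
if r.x[0]>.056: print(ticket.job_done())
E
```

```text
[0.0569] [-0.376  -0.8896]
the job is handed in; nothing more can be done
None
```

The job is handed in with no verdict shown: the pin hangs free in the notch, the slide was pushed until it met its stop (8.8 N, about 57 mm by camera), and the housing is still in its nest.

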